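# Find the drill jig's bush with the radial drill and hold the quill down

## Task

The drill is switched off and has a brass locating pin in its chuck. Swing the drill arm over the wooden drill jig and slide the head along the arm until the pin stands over the jig's steel bush, then pull the red feed lever down until the pin is about 20 mm deep in the bush. Finish while still holding the lever there against its spring, because I will clamp the jig to the plate with the pin in it; bring the drill to the jig, do not shove the jig across the plate or tip it, and leave the other tools lying where they are.

Things in the scene. Friction and masses are not known exactly. Their poses are not given: they have to be found in the camera images.
- drill_arm (a joint): swing of the green drill arm about the upright column, rad: grows counterclockwise seen from above. At 0 the arm lies along the -y axis of the grey base plate; range -0.35 to 1.5. A friction brake (about 1.3 N m) keeps it where it is left.
- drill_head (a joint): position of the green drill head along the arm's two steel rods, m: grows away from the column; the spindle axis is 0.150 m plus this value from the column axis; range -0.035 to 0.045. Friction of about 7 N keeps it where it is left. A head moved by hand follows both motions, so the spindle goes anywhere in that sector.
- quill (a joint): how far chuck and pin have been lowered from their top position, m: 0 (up) to 0.043. A spring pushes the quill up (about 14 N at the top, 24 N at 0.031).
- feed_lever (a joint): angle of the red-handled feed lever, rad: 0 at the top, where its handle points out along the arm and 0.5 rad (29 deg) above level; grows as it is pushed down; 0.5 is level, 1.0 the lower stop. It drives the quill: the quill goes down 0.0431 m per rad. Let go, it springs up.
- column_axis (a point): point on the vertical column axis (the arm's hinge), 200 mm above the base plate's underside; the column's cap ends at 224 mm
- motor_top (a point): centre of the flat top of the black motor on the drill head, on the spindle axis, 265 mm above the bench. The motor is an upright cylinder, 44 mm in diameter from 206 to 250 mm above the bench and narrowing to 34 mm at its top: take it from above to move head and arm. Below it, from 198 mm above the bench down, comes the green head, 56 mm along the arm by 86 mm across.
- pin_tip (a point): lower tip of the brass locating pin, on the spindle axis; 66 mm above the bench with the quill up. The pin is 10 mm in diameter with a 9 mm long tapered nose ending 3 mm in diameter, and stands 38 mm out of the chuck.
- lever_pivot (a point): pivot of the feed lever, on the side of the head that faces the robot, 168 mm above the bench; it lies 45 mm back towards the column from the spindle axis and 62 mm to the side of it. The pivot axis is level and at right angles to the arm; it travels with the head.
- lever_grip (a point): centre of the red plastic handle of the feed lever, on its axis; the handle is round, about 21 mm in diameter, 65 mm long and points straight away from the pivot, 150 mm from the pivot to this point. Its upper side can be pressed from above or it can be pinched across; holding it down at 20 mm depth takes about 6 N here.
- bush_mouth (a point): centre of the mouth of the steel bush in the jig, at the top of its flange, 55 mm above the bench (11 mm below the raised pin tip). Hole straight through, 15 mm in diameter; flange 33 mm in diameter, 3 mm high. The pin's nose draws the jig over by a few mm if it enters off-centre.
- jig_block: drill jig: loose light beech block, 110 x 70 x 36 mm, about 0.4 kg, flat on the drill's base plate; origin in its underside below the bush; x along its length: the bush is 40 mm from the +x end and 70 mm from the -x end
- drill_base: grey base plate of the radial drill, 240 (x) x 320 (y) x 16 mm, fixed to the bench; origin under its centre. The column stands on it at x = -30, y = +115 mm.
- chuck_key: steel chuck key, 60 x 64 x 17 mm, lying on the bench; leave alone
- combination_square: combination square, steel rule 250 mm long with a black stock, lying on the bench; leave alone
- tape_measure: yellow tape measure, 38 x 83 x 64 mm, standing on the bench; leave alone
- f_clamp_2: green F-clamp with a wooden handle, 72 x 226 x 14 mm, lying on the bench; leave alone

How it is judged:
On the way:
1. the drill is swung over the jig: the raised pin stands over the bush (horizontal distance between pin_tip and bush_mouth below 0.006 m and z of pin_tip in the frame of bush_mouth above 0.002 m), for 0.2 s.
At the end, for the whole second after the job is handed in: The pin is in the bush, its tip 20 mm (15 to 25 mm) below the bush's mouth and within 4 mm of its axis, held steady there by the fingers on the feed lever (more than 2 N); the jig lies flat and within 20 mm of where it was (horizontal distance between pin_tip and bush_mouth below 0.004 m and z of pin_tip in the frame of bush_mouth between -0.025 and -0.015 m and contact force between the fingers and feed_lever above 2 N and velocity of joint quill between -0.01 and 0.01 m/s and angle between jig_block's own z axis and vertical below 0.04 rad and distance of jig_block from where it was at the start of the episode below 0.02 m); the arm keeps its last pose, push and grip.
It fails at once if the jig is shoved more than 20 mm across the plate (distance of jig_block from where it was at the start of the episode above 0.02 m).
It fails at once if the jig is tipped (angle between jig_block's own z axis and vertical above 0.2 rad).
It fails at once if one of the tools lying about is moved (distance of any of chuck_key, combination_square, tape_measure, f_clamp_2 from where it was at the start of the episode above 0.015 m).
It also fails if it takes over 51 s, if anything falls off the work surface, if the arm or the gripper's body presses on something with over 40 N, if the wrist force passes 120 N, or if a joint passes its speed limit or range.

## Robot

A 6-joint arm with a two-finger parallel gripper is mounted at the origin on a cart in front of the work surface, level with it; the furniture and walls round the work are solid. World frame = base frame: x ahead of the robot, y to its left, z up, the work surface at z = 0. Lengths are in m, angles in rad, forces in N, time in s.
With the tool pointing down it reaches from about 0.3 to 0.775 m from the base axis. Payload 14.6 kg.
Tool frame: the origin (TCP) lies midway between the tips of the shut fingers; the grasp point (between the pads) lies 19 mm behind it; z points along the fingers, y is the line along which they close (so a half turn about z gives the same grasp; the last joint's range is limited). The gripper opens to 85 mm and grips with 20 to 120 N. Pads are 22 mm wide; open, the fingers measure 114 mm over their backs; the gripper's body (76 mm by 85 mm) begins 54 mm behind the grasp point. The pads swing forward as they close: fully open they stand 13 mm farther back than shut.
Start: joints at [1.092, 0.3, 1.521, -0, 1.321, -0.067], TCP at [0.22, 0.504, 0.231] pointing down, gripper open.
Joint ranges: [-3.03, 3.03], [-0.79, 2.21], [0.23, 2.52], [-1.04, 4.18], [0, 3.07], [-2.55, 2.55]. Speed limits (rad/s): [2.22, 2.22, 2.57, 3.14, 3.14, 3.14].

## Interface

Orientations are given as [roll, pitch, yaw] about the fixed x, y, z axes, in that order (R = Rz(yaw) Ry(pitch) Rx(roll)).
In Python, from cell import bot, get_image, camera_info gives the robot as it stands.
- The arm moves only by the tool move_arm, never from a script. Its argument "rows" is a list of rows, each a list of 3 entries, a list of its own where there are three numbers: the shift along the tool's x, y, z in mm, then the turn, a rotation vector about the tool's x, y, z in degrees, then the finger opening in mm, from 0 to 85.4. A call has 1 to 5 rows; each row shifts and turns the commanded pose from where the row before left it, along the tool's axes as they then stand; what a row does not reach is not made up. A row lasts 1/10 s, in which the tool goes at most 50 mm and 8.59 degrees, less where a joint would pass 70% of its speed; a pose out of reach is approached as far as the arm can. A call with a gripper value outside its range is refused whole. The fingers move at their own pace and stop on an object; "newtons" is the grip in N (left out, the last holds). Time passes only in rows, so rows that do not move let the fingers close. It gives the time, the measured TCP pose, the force, the opening and the grip force at its end, in the units of the state.
- bot.state(): the state, without advancing time (a new reading comes with each control period).
- get_image(name): name is "side" or "top" or "wrist"; returns (picture, depth): 420x560x3 uint8, red, green, blue; 420x560 float32, m along the optical axis (not along the pixel's ray), 0 where there is no reading.
- camera_info(name): a dict with "K" (3x3 intrinsics, pixels), "k1" (the pictures are not rectified: a ray, as slopes to the right and down, at radius r is drawn at 1 + k1 r^2 times it, then the intrinsics apply), "position" and "rotation" of the camera in the world. Camera axes: x right, y up, looking along -z (the intrinsics and any distortion apply to the point x, -y, -z); pixel columns grow to the right and rows downward; lengths in m; the calibration is good to about 2 mm. A picture is of the moment at which its call begins: read the wrist's pose just before it. camera_info takes no time and is no camera call; for the wrist camera it gives the pose at the moment of the call.
- bot.finish_job(): hands the job in; it is judged then, once.
The state is a dict: "t": time; "joint_pos": joint angles; "dq": joint speeds; "joint_torque": joint torques, N m; "ee_pos": TCP position; "tcp_rot": TCP orientation; "contact_force": force on the tool from outside, world axes, zero at the start; "moment": the same for the moment, N m; "gripper_width": finger opening in m; "grip_force": force on a finger pad.
Only numpy, scipy, OpenCV 4.12 (cv2) and the standard library are available. Lean on these libraries where they do the work, as an engineer would, in place of code of your own. Each camera call takes 0.05 s, during which the arm holds its last target. There are 200 camera calls.

## Working session

There is one attempt and no reset: what is moved stays moved. The work goes in short steps, Python scripts to look and compute and a tool call to move; the robot and the scene stay as the last step left them, time stands still between calls to the robot, and variables do not carry over. Pictures are saved under pics/ and viewed, at most 10 in all, crops included, and the job is handed in when it is done.

Besides the shell and the picture viewer there is one more tool, called by a JSON object that holds its "fn" and its "kwargs". move_arm: Moves the arm, as the interface text tells. Its arguments: {"type":"object","properties":{"rows":{"type":"array"},"newtons":{"type":"number"}},"required":["rows"]}

```bash
mkdir -p pics
cat > h.py <<'E'
import numpy as np, cv2
from cell import bot, get_image, camera_info
def ray(ci,u,v):
    K=np.array(ci["K"]);p=cv2.undistortPoints(np.array([[[u,v]]],float),K,np.array([ci["k1"],0,0,0.]))[0,0]
    d=np.array(ci["rotation"])@np.array([p[0],-p[1],-1.]);return np.array(ci["position"]),d
def onplane(ci,u,v,z):
    o,d=ray(ci,u,v);return o+d*(z-o[2])/d[2]
def pt(ci,u,v,dep):
    o,d=ray(ci,u,v);return o+d*dep
E
python3 - <<'E'
from h import *
import pickle
D={}
for n in("side","top"):
    im,d=get_image(n);ci=camera_info(n);D[n]=(im,d,ci);cv2.imwrite(f"pics/{n}0.png",im[...,::-1]);print(n,ci["position"],np.round(ci["rotation"],2).tolist(),ci["k1"],ci["K"])
pickle.dump(D,open("D.pkl","wb"));print(bot.state())
E
```

```text
side [-0.55304279  0.80837141  0.82854808] [1.12, -0.02, -2.2] 0.021234614867879826 [[542.54775717   0.         273.96782538]
 [  0.         542.54775717 201.02080694]
 [  0.           0.           1.        ]]
top [-0.08158175  0.18929874  1.23071009] [0.53, -0.01, -1.88] -0.08514633050527637 [[504.41487263   0.         284.03862507]
 [  0.         504.41487263 206.01041696]
 [  0.           0.           1.        ]]
{'t': 0.1, 'joint_pos': array([ 1.09238883e+00,  3.00417649e-01,  1.52152693e+00,  2.83080263e-05,
        1.32064672e+00, -6.65889106e-02]), 'dq': array([-0.00042404, -0.00207596, -0.0013627 ,  0.00275499, -0.00308396,
        0.00097269]), 'joint_torque': array([ 1.60474658e-03, -5.44369376e+01, -3.62377596e+01, -4.62384008e-06,
        2.96393700e-03,  1.86403230e-05]), 'ee_pos': array([0.22005123, 0.50384387, 0.23077353]), 'tcp_rot': array([-3.14059804e+00, -9.38088350e-05,  2.72976700e+00]), 'contact_force': array([ 0.31094846, -0.49386943,  0.28576342]), 'moment': array([ 0.01574352,  0.01624879, -0.01387164]), 'grip_force': 0.0, 'gripper_width': 0.08580443463740087}
```

View pics/top0.png

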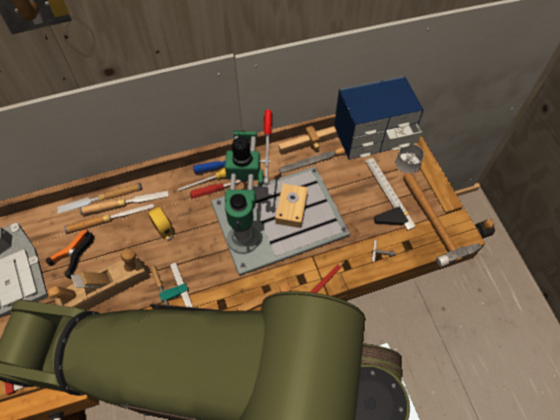

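View pics/side0.png

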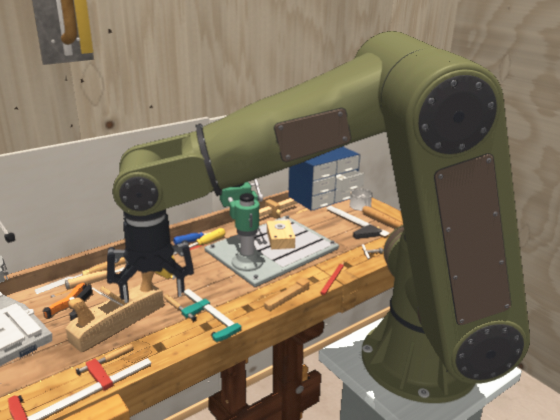

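```bash
sed -i 's/^import numpy as np, cv2/import numpy as np, cv2\nfrom scipy.spatial.transform import Rotation as Ro/; s/np.array(ci\["rotation"\])@/Ro.from_euler("xyz",ci["rotation"]).as_matrix()@/' h.py
python3 - <<'E'
from h import *
import pickle
D=pickle.load(open("D.pkl","rb"))
im,d,ci=D["top"]
a=cv2.resize(im[100:280,200:360],None,fx=3.3,fy=3.3,interpolation=cv2.INTER_CUBIC)
im2=D["side"][0]; b=cv2.resize(im2[150:290,190:350],None,fx=3.3,fy=3.3,interpolation=cv2.INTER_CUBIC)
cv2.imwrite("pics/c1.png",a[...,::-1]);cv2.imwrite("pics/c2.png",b[...,::-1])
print(np.shape(ci["rotation"]))
for n,(u,v) in dict(motor=(240,147),cap=(239,203),bush=(293,199),lever=(268,122),jig=(290,210)).items():
    print(n,d[v,u],pt(ci,u,v,d[v,u]).round(3))
E
```

```text
(3,)
motor 1.1940687 [0.634 0.065 0.267]
cap 1.1640097 [0.51  0.104 0.226]
bush 1.3876817 [ 0.587 -0.057  0.04 ]
lever 1.2535794 [ 0.7   -0.024  0.251]
jig 1.3543382 [ 0.549 -0.036  0.054]
```

View pics/c1.png

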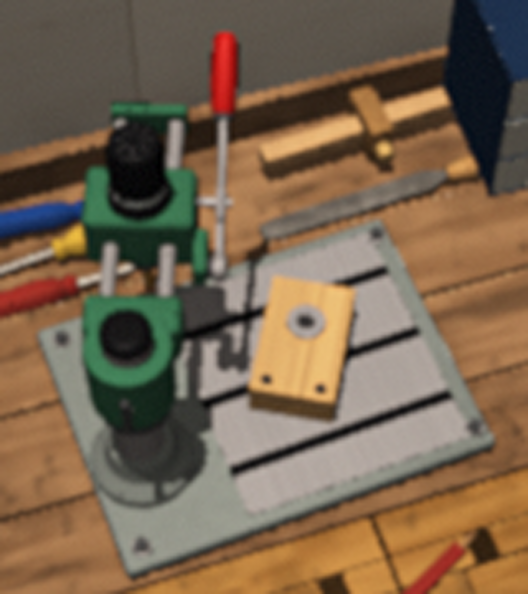

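View pics/c2.png

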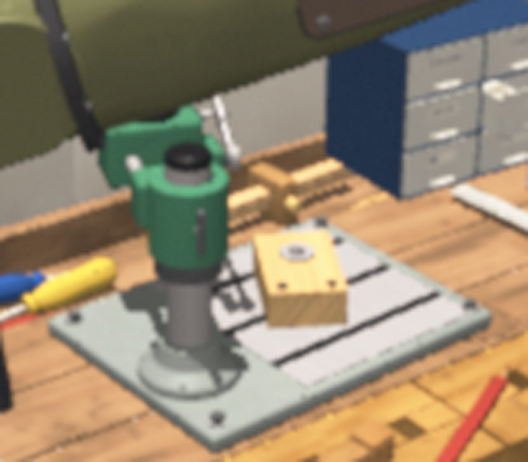

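```bash
cat >> h.py <<'E'
def cloud(im,d,ci,u0,u1,v0,v1):
    v,u=np.mgrid[v0:v1,u0:u1];m=d[v0:v1,u0:u1]>0
    uv=np.c_[u[m],v[m]].astype(float);K=np.array(ci["K"])
    p=cv2.undistortPoints(uv[:,None],K,np.array([ci["k1"],0,0,0.]))[:,0]
    R=Ro.from_euler("xyz",ci["rotation"]).as_matrix()
    P=np.array(ci["position"])+(np.c_[p[:,0],-p[:,1],-np.ones(len(p))]*d[v0:v1,u0:u1][m][:,None])@R.T
    return P,im[v0:v1,u0:u1][m].astype(int),uv
def circ(P):
    (x,y),r=cv2.minEnclosingCircle(P[:,:2].astype(np.float32));return np.round([x,y,r,*P.mean(0)],4),len(P)
E
cat > m.py <<'E'
from h import *
import pickle
D=pickle.load(open("D.pkl","rb"))
P,C,uv=cloud(*D["top"],200,360,100,280)
near=lambda x,y,r:np.hypot(P[:,0]-x,P[:,1]-y)<r
s=near(.634,.065,.03)&(P[:,2]>.26)&(P[:,2]<.27);print("motor",circ(P[s]))
s=near(.51,.104,.04)&(P[:,2]>.219)&(P[:,2]<.23);print("cap",circ(P[s]))
r,g,b=C.T
s=(r>140)&(g<60)&(b<60)&(P[:,2]>.15);L=P[s];print("lever",len(L),L.mean(0).round(4),L[:,2].min(),L[:,2].max(),L[L[:,0].argsort()][[0,-1]].round(3))
for n in("top","side"):
    im,d,ci=D[n];h=cv2.cvtColor(im,cv2.COLOR_RGB2HSV)
    w=(280,308,182,215) if n=="top" else (270,290,219,233)
    m=np.zeros(h.shape[:2],np.uint8);u0,u1,v0,v1=w
    hh=h[v0:v1,u0:u1];m[v0:v1,u0:u1]=(hh[...,1]<80)
    k,l,st,ce=cv2.connectedComponentsWithStats(m)
    for i in range(1,k):
        if st[i,4]>20:print(n,"bush",st[i],ce[i].round(2),onplane(ci,*ce[i],.055).round(4))
    # hole depth check
    o,q=ray(ci,*ce[np.argmax(st[1:,4])+1]);print(o.round(4).tolist(),q.round(4).tolist())
# green end plate
s=(g>r+15)&(P[:,2]>.1)&(P[:,0]>.55);G=P[s];G=G[G[:,0].argsort()];print("green far",G[-25:].round(3).tolist())
s=near(.56,-.05,.07)&(P[:,2]>.04)&(P[:,2]<.07);print("jigtop z",np.median(P[s][:,2]))
E
python3 m.py
```

```text
motor (array([0.6441, 0.0621, 0.021 , 0.6439, 0.0611, 0.2655]), 176)
cap (array([0.5181, 0.1039, 0.0193, 0.5175, 0.1042, 0.2238]), 181)
lever 146 [ 0.7044 -0.0228  0.2477] 0.23052890647212765 0.26288673145619024 [[ 0.679 -0.012  0.236]
 [ 0.733 -0.026  0.254]]
top bush [280 182  28  10 103] [293.68 183.77] [ 0.6251 -0.0713  0.055 ]
top bush [304 191   4  24  52] [306.13 205.79] [ 0.5482 -0.0814  0.055 ]
top bush [287 192  12  11  89] [292.17 196.88] [ 0.5861 -0.0542  0.055 ]
[-0.0816, 0.1893, 1.2307] [0.5067, -0.1869, -0.843]
side bush [275 219  15   2  30] [282.  219.5] [ 0.6114 -0.0822  0.055 ]
side bush [274 223  12   6  60] [279.65 225.52] [ 0.5845 -0.0533  0.055 ]
[-0.553, 0.8084, 0.8285] [0.7015, -0.5314, -0.4771]
green far [[0.77, -0.279, 0.166], [0.77, -0.269, 0.169], [0.77, -0.3, 0.167], [0.77, -0.278, 0.17], [0.77, -0.294, 0.165], [0.77, -0.276, 0.166], [0.771, -0.31, 0.163], [0.771, -0.303, 0.165], [0.771, -0.297, 0.167], [0.772, -0.285, 0.166], [0.772, -0.294, 0.167], [0.772, -0.285, 0.17], [0.773, -0.274, 0.164], [0.774, -0.283, 0.164], [0.775, -0.278, 0.165], [0.775, -0.283, 0.167], [0.775, -0.28, 0.168], [0.775, -0.271, 0.167], [0.776, -0.293, 0.163], [0.776, -0.29, 0.164], [0.776, -0.278, 0.168], [0.777, -0.276, 0.163], [0.779, -0.276, 0.165], [0.779, -0.273, 0.166], [0.783, -0.272, 0.163]]
jigtop z 0.05272702265945983
```

{"fn": "move_arm", "kwargs": {"rows": [[[0,0,-50],[0,0,0],85],[[0,0,-50],[0,0,0],85],[[-40,-17,0],[0,0,0],85],[[-40,-17,0],[0,0,0],85],[[-40,-17,0],[0,0,0],85]]}}

```text
t: 0.6
ee_pos: [0.3103, 0.408, 0.3312]
tcp_rot: [-3.141, -0.0, 2.731]
contact_force: [0.9, 1.1, -0.2]
gripper_width: 0.0849
grip_force: 0.0
```

{"fn": "move_arm", "kwargs": {"rows": [[[-40,-17,0],[0,0,0],85],[[-40,-17,0],[0,0,0],85],[[-40,-17,0],[0,0,0],85],[[-40,-17,0],[0,0,0],85],[[-40,-17,0],[0,0,0],85]]}}

```text
t: 1.1
ee_pos: [0.4599, 0.2497, 0.3311]
tcp_rot: [-3.141, -0.0, 2.73]
contact_force: [0.1, 0.5, -0.2]
gripper_width: 0.0849
grip_force: 0.0
```

{"fn": "move_arm", "kwargs": {"rows": [[[-40,-17,0],[0,0,0],85],[[-40,-17,0],[0,0,0],85],[[0,0,0],[0,0,-5],85],[[0,0,0],[0,0,0],85],[[0,0,0],[0,0,0],85]]}}

```text
t: 1.6
ee_pos: [0.5184, 0.1885, 0.3311]
tcp_rot: [-3.141, -0.0, 2.815]
contact_force: [0.1, -1.0, 0.6]
gripper_width: 0.085
grip_force: 0.0
```

Run:
```python
from h import *
ci=camera_info("wrist");im,d=get_image("wrist");cv2.imwrite("pics/w1.png",im[...,::-1]);import pickle;pickle.dump((im,d,ci),open("w1.pkl","wb"))
print(ci,bot.state()["ee_pos"])
P,C,uv=cloud(im,d,ci,0,560,0,420)
near=lambda x,y,r:np.hypot(P[:,0]-x,P[:,1]-y)<r
for n,x,y,r,a,b in(("motor",.642,.062,.04,.262,.268),("cap",.518,.104,.04,.219,.23),("jig",.56,-.05,.08,.05,.054)):
    s=near(x,y,r)&(P[:,2]>a)&(P[:,2]<b);print(n,s.sum(),circ(P[s]) if s.sum()>5 else "")
```

```text
{'K': array([[320.82705644,   0.        , 274.44829993],
       [  0.        , 320.82705644, 205.93271079],
       [  0.        ,   0.        ,   1.        ]]), 'k1': -0.06679406134991417, 'position': array([0.4545011 , 0.20976361, 0.47344191]), 'rotation': array([-2.66248314e-01, -6.36247812e-04,  1.24226388e+00])} [0.5182552  0.18867426 0.33127595]
motor 0 
cap 1436 (array([0.5191, 0.106 , 0.0193, 0.5179, 0.1072, 0.2226]), 1436)
jig 2321 (array([ 0.5687, -0.0486,  0.0633,  0.5567, -0.045 ,  0.0516]), 2321)
```

View pics/w1.png

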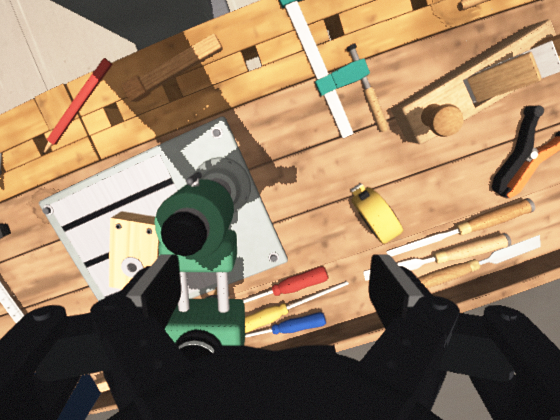

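Run:
```python
from h import *
import pickle
im,d,ci=pickle.load(open("w1.pkl","rb"))
h=cv2.cvtColor(im,cv2.COLOR_RGB2HSV);m=np.zeros(h.shape[:2],np.uint8);m[252:282,116:146]=h[252:282,116:146,1]<70
k,l,st,ce=cv2.connectedComponentsWithStats(m)
for i in range(1,k):
    if st[i,4]>30:print(st[i],ce[i].round(1),onplane(ci,*ce[i],.055).round(4))
P,C,uv=cloud(im,d,ci,150,260,320,380);s=(P[:,2]>.24)&(P[:,2]<.27);print(s.sum(),P[s].mean(0),np.percentile(P[s],[2,98],axis=0).round(3))
im,d=get_image("top");ci=camera_info("top")
P,C,uv=cloud(im,d,ci,200,360,100,280)
s=(np.hypot(P[:,0]-.642,P[:,1]-.062)<.03)&(P[:,2]>.262)&(P[:,2]<.269);print(s.sum(),P[s].mean(0))
st=bot.state();R=Ro.from_euler("xyz",st["tcp_rot"]).as_matrix();print(R.T@(np.array([.643,.063,.331])-st["ee_pos"]))
```

```text
[116 252  30  30 847] [130.2 266.6] [ 0.5814 -0.0542  0.055 ]<stdin>:8: RuntimeWarning: Mean of empty slice.
  ret = um.true_divide(
Traceback (most recent call last):
IndexError: index -1 is out of bounds for axis 0 with size 0
```

{"fn": "move_arm", "kwargs": {"rows": [[[-40,-20,0],[0,0,0],85],[[-40,-20,0],[0,0,0],85],[[-40,-20,0],[0,0,0],85],[[-39,-19,0],[0,0,0],85],[[0,0,0],[0,0,0],85]]}}

```text
t: 2.15
ee_pos: [0.646, 0.0598, 0.3295]
tcp_rot: [-3.14, -0.002, 2.813]
contact_force: [-0.1, 0.3, -0.4]
gripper_width: 0.0852
grip_force: 0.0
```

Run:
```python
from h import *
import pickle
def show(n,im,ci,P,x,y,r,a,b):
    s=(np.hypot(P[:,0]-x,P[:,1]-y)<r)&(P[:,2]>a)&(P[:,2]<b);print(n,s.sum(),circ(P[s]) if s.sum()>5 else "")
for n in("wrist","top"):
    ci=camera_info(n);im,d=get_image(n);cv2.imwrite(f"pics/{n}2.png",im[...,::-1]);pickle.dump((im,d,ci),open(n+"2.pkl","wb"))
    P,C,uv=cloud(im,d,ci,0,560,0,420)
    show(n+" motor",im,ci,P,.642,.062,.03,.26,.27);show(n+" cap",im,ci,P,.518,.104,.03,.219,.228)
    # bush flange: 52-57 high, greyish
    s=(np.hypot(P[:,0]-.584,P[:,1]+.054)<.025)&(P[:,2]>.045)&((C.max(1)-C.min(1))<45);print("grey",s.sum(),circ(P[s]) if s.sum()>5 else "", uv[s].mean(0) if s.sum() else "")
print(bot.state()["ee_pos"])
```

```text
wrist motor 2508 (array([0.6458, 0.0626, 0.0204, 0.6446, 0.0628, 0.2642]), 2508)
wrist cap 2217 (array([0.5197, 0.1055, 0.0192, 0.5207, 0.1052, 0.2228]), 2217)
grey 619 (array([ 0.5838, -0.0553,  0.0246,  0.5822, -0.059 ,  0.0533]), 619) [173.07108239 155.53957997]
top motor 0 
top cap 176 (array([0.5183, 0.1041, 0.02  , 0.5175, 0.1041, 0.2238]), 176)
grey 0  
[0.64413794 0.06285874 0.330714  ]
```

View pics/wrist2.png

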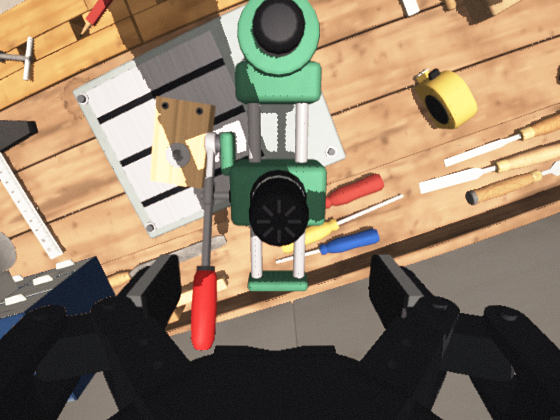

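{"fn": "move_arm", "kwargs": {"rows": [[[0,0,40],[0,0,0],85],[[0,0,40],[0,0,0],85],[[0,0,34],[0,0,0],85],[[0,0,0],[0,0,0],85],[[0,0,0],[0,0,0],85]]}}

```text
t: 2.75
ee_pos: [0.644, 0.0637, 0.2191]
tcp_rot: [3.141, 0.001, 2.818]
contact_force: [0.4, 0.2, 0.6]
gripper_width: 0.0847
grip_force: 0.0
```

Run:
```python
from h import *
import pickle
im,d,ci=pickle.load(open("wrist2.pkl","rb"))
h=cv2.cvtColor(im,cv2.COLOR_RGB2HSV)
for t in(40,55,70):
    m=np.zeros(h.shape[:2],np.uint8);m[138:172,162:198]=(h[138:172,162:198,1]<t)
    k,l,st,ce=cv2.connectedComponentsWithStats(m);i=1+np.argmax(st[1:,4]);print(t,st[i],ce[i].round(1),onplane(ci,*ce[i],.055).round(4))
print("eye",onplane(ci,180,154,.055).round(4),"depth px",[pt(ci,u,v,d[v,u]).round(3).tolist() for u,v in((172,150),(188,152),(180,163),(180,146))])
for n,(u,v) in dict(endplate=(278,285),endL=(250,285),grip=(203,308),gripend=(203,345),gripstart=(204,272),pivot=(212,145)).items():print(n,pt(ci,u,v,d[v,u]).round(3))
```

```text
40 [162 138  28  34 604] [174.2 155. ] [ 0.582  -0.0568  0.055 ]
55 [162 138  28  34 706] [173.6 155.8] [ 0.5828 -0.0579  0.055 ]
70 [162 138  28  34 729] [173.6 156.1] [ 0.583 -0.058  0.055]
eye [ 0.5833 -0.049   0.055 ] depth px [[0.575, -0.057, 0.054], [0.584, -0.038, 0.054], [0.594, -0.054, 0.054], [0.574, -0.045, 0.054]]
endplate [0.737 0.032 0.18 ]
endL [0.727 0.005 0.181]
grip [ 0.701 -0.02   0.248]
gripend [ 0.727 -0.029  0.259]
gripstart [ 0.679 -0.013  0.232]
pivot [0.585 0.02  0.179]
```

{"fn": "move_arm", "kwargs": {"rows": [[[0,0,2],[0,0,0],36],[[0,0,0],[0,0,0],36],[[0,0,0],[0,0,0],36],[[0,0,0],[0,0,0],36],[[0,0,0],[0,0,0],36]], "newtons": 60}}

```text
t: 3.25
ee_pos: [0.6446, 0.0628, 0.217]
tcp_rot: [3.14, 0.002, 2.817]
contact_force: [-2.0, 1.8, 6.0]
gripper_width: 0.0424
grip_force: 61.1
```

Run:
```python
from h import *
s=bot.state();print(s)
R=Ro.from_euler("xyz",s["tcp_rot"]).as_matrix()
c=np.array([.5185,.1045]);p=s["ee_pos"][:2];b=np.array([.5845,-.0535])
r0,a0=np.hypot(*(p-c)),np.arctan2(*(p-c)[::-1]);r1,a1=np.hypot(*(b-c)),np.arctan2(*(b-c)[::-1]);print(r0,a0,r1,a1,np.degrees(a1-a0))
# per-step tool frame shift; n equal steps (shift first in old frame, then turn)
n=8;yaw=np.arctan2(R[1,0],R[0,0]);prev=p
for i in range(1,n+1):
    r=r0+(r1-r0)*i/n;a=a0+(a1-a0)*i/n;q=c+r*np.array([np.cos(a),np.sin(a)])
    Rz=Ro.from_euler("xyz",[np.pi,0,yaw+(a1-a0)*(i-1)/n]).as_matrix();print((Rz.T@np.r_[q-prev,0]*1e3).round(1),np.degrees((a0-a1)/n).round(2));prev=q
```

```text
{'t': 3.25, 'joint_pos': array([ 4.03768601e-02,  5.30030277e-01,  1.23246097e+00,  6.69561116e-04,
        1.37663003e+00, -1.20576212e+00]), 'dq': array([ 0.00022612, -0.00063824,  0.00021028, -0.00067939, -0.00076089,
       -0.00100003]), 'joint_torque': array([ -0.72890226, -63.3820653 , -34.49649453,  -0.68025246,
        -0.28691931,  -0.20088402]), 'ee_pos': array([0.64456309, 0.0628304 , 0.21698718]), 'tcp_rot': array([3.14009644e+00, 2.07385896e-03, 2.81680537e+00]), 'contact_force': array([-2.04885609,  1.83015792,  5.99734852]), 'moment': array([ 0.50968392,  0.14757895, -0.18146829]), 'grip_force': 61.1409030854702, 'gripper_width': 0.04236526981248135}
0.13277145181213248 -0.31923949732915463 0.17123083834403197 -1.1751067347403137 -49.03758052718065
[ -4.1 -14.7  -0. ] 6.13
[ -4.1 -15.2  -0. ] 6.13
[ -4.1 -15.7  -0. ] 6.13
[ -4.  -16.2  -0. ] 6.13
[ -4.  -16.7  -0. ] 6.13
[ -4.  -17.2  -0. ] 6.13
[ -4.  -17.7  -0. ] 6.13
[ -3.9 -18.3  -0. ] 6.13
```

{"fn": "move_arm", "kwargs": {"rows": [[[-2,-7.3,0],[0,0,3.1],36],[[-2,-7.4,0],[0,0,3.1],36],[[-2,-7.5,0],[0,0,3.1],36],[[-2,-7.6,0],[0,0,3.1],36],[[-2,-7.8,0],[0,0,3.1],36]]}}

```text
t: 3.75
ee_pos: [0.6377, 0.0257, 0.217]
tcp_rot: [3.138, 0.001, 2.546]
contact_force: [-1.4, 9.3, 6.8]
gripper_width: 0.0427
grip_force: 61.5
```

{"fn": "move_arm", "kwargs": {"rows": [[[-2,-7.9,0],[0,0,3.1],36],[[-2,-8,0],[0,0,3.1],36],[[-2,-8.1,0],[0,0,3.1],36],[[-2,-8.3,0],[0,0,3.1],36],[[-2,-8.4,0],[0,0,3.1],36]]}}

```text
t: 4.25
ee_pos: [0.6193, -0.0117, 0.217]
tcp_rot: [3.138, 0.001, 2.275]
contact_force: [1.6, 11.0, 7.0]
gripper_width: 0.0425
grip_force: 61.5
```

```bash
cat > n.py <<'E'
from h import *
import sys
s=bot.state();R=Ro.from_euler("xyz",s["tcp_rot"]).as_matrix()
print(s["t"],s["ee_pos"].round(4),s["tcp_rot"].round(3),s["contact_force"].round(1),s["moment"].round(2),s["gripper_width"],s["grip_force"])
t=np.array([float(x) for x in sys.argv[1:4]]);print("tool shift mm",(R.T@(t-s["ee_pos"])*1e3).round(1))
c=np.array([.5185,.1045]);v=s["ee_pos"][:2]-c;print(np.hypot(*v),np.degrees(np.arctan2(v[1],v[0])),"tool y angle",np.degrees(np.arctan2(R[1,1],R[0,1])))
E
python3 n.py .5845 -.0535 .217
```

```text
4.25 [ 0.6193 -0.0117  0.217 ] [3.138e+00 1.000e-03 2.275e+00] [ 1.6 11.   7. ] [ 1.59 -0.26  0.25] 0.04254981042764963 61.46506045013666
tool shift mm [ -9.3 -53.6  -0.2]
0.15384886547686286 -49.06387481485781 tool y angle 40.35905132588061
```

Good. Remaining about 18° clockwise.

{"fn": "move_arm", "kwargs": {"rows": [[[-2.5,-8.5,0],[0,0,3],36],[[-2.5,-8.6,0],[0,0,3],36],[[-2.5,-8.8,0],[0,0,3],36],[[-2.5,-8.9,0],[0,0,3],36],[[-2.5,-9,0],[0,0,3],36]]}}

```text
t: 4.75
ee_pos: [0.5907, -0.0467, 0.217]
tcp_rot: [3.137, 0.0, 2.013]
contact_force: [8.0, 10.7, 4.8]
gripper_width: 0.0427
grip_force: 61.5
```

```bash
python3 n.py .5845 -.0535 .217
```

```text
4.75 [ 0.5907 -0.0467  0.217 ] [3.137 0.    2.013] [ 8.  10.7  4.8] [ 1.65 -0.98 -0.41] 0.042720198856682726 61.49894490838051
tool shift mm [-3.5 -8.5 -0.1]
0.16759008785914684 -64.4836207554256 tool y angle 25.313546458277894
```

{"fn": "move_arm", "kwargs": {"rows": [[[-3.5,-8.5,0],[0,0,2.5],36],[[0,0,0],[0,0,0],36],[[0,0,0],[0,0,0],36]]}}

```text
t: 5.05
ee_pos: [0.5841, -0.0545, 0.217]
tcp_rot: [3.138, 0.0, 1.969]
contact_force: [-1.7, 4.5, 7.7]
gripper_width: 0.0426
grip_force: 61.6
```

```bash
python3 n.py .5845 -.0535 .217
python3 - <<'E'
from h import *
import pickle
for n in("wrist","top","side"):
    ci=camera_info(n);im,d=get_image(n);pickle.dump((im,d,ci),open(n+"3.pkl","wb"));cv2.imwrite(f"pics/{n}3.png",im[...,::-1])
T=cv2.imread("pics/side3.png")[150:300,190:350];W=cv2.imread("pics/wrist3.png")
a=cv2.resize(T,None,fx=2.6,fy=2.6,interpolation=cv2.INTER_CUBIC);b=cv2.resize(W,(390,292));T2=cv2.imread("pics/top3.png")[130:270,200:340];c=cv2.resize(T2,(292,292))
o=np.zeros((600,800,3),np.uint8);o[:390,:416]=a[:390,:416];o[300:592,408:798]=b;o[:292,500:792]=c;cv2.imwrite("pics/m3.png",o)
E
```

```text
5.05 [ 0.5841 -0.0545  0.217 ] [3.138 0.    1.969] [-1.7  4.5  7.7] [ 0.69 -0.06 -1.54] 0.042592201649268635 61.60942420363426
tool shift mm [0.7 0.8 0. ]
0.17195640995424644 -67.5804502391866 tool y angle 22.787782436078267
```

View pics/m3.png

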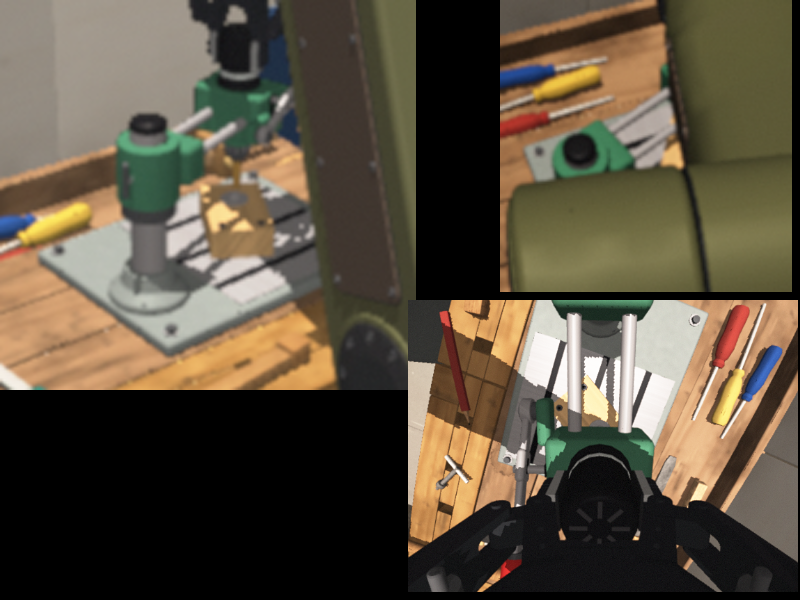

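Run:
```python
from h import *
import pickle
o=np.zeros((400,800,3),np.uint8)
for i,(f,u,v) in enumerate((("w1",111,246),("wrist2",160,134))):
    im=pickle.load(open(f+".pkl","rb"))[0][v:v+40,u:u+40];o[:400,i*400:i*400+400]=cv2.resize(im,(400,400),interpolation=cv2.INTER_CUBIC)
im=pickle.load(open("side3.pkl","rb"))[0][195:235,260:300];
o=np.hstack([cv2.resize(o,(532,266)),cv2.resize(im,(266,266),interpolation=cv2.INTER_CUBIC)])
cv2.imwrite("pics/z.png",o[...,::-1])
```

```text
(no output)
```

View pics/z.png

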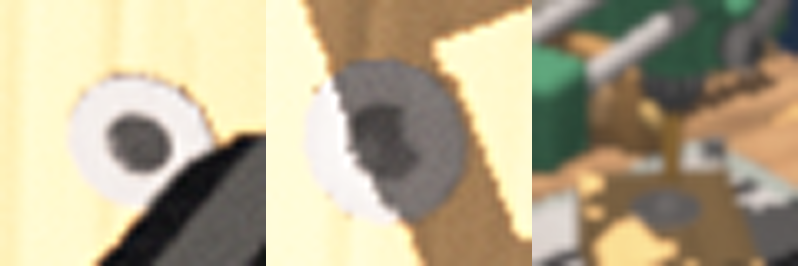

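```bash
python3 - <<'E'
from h import *
import pickle
for f,u,v in(("w1",131.7,266.9),("wrist2",177.5,154.7)):
    print(f,onplane(pickle.load(open(f+".pkl","rb"))[2],u,v,.055).round(4))
A=[ray(pickle.load(open(f+".pkl","rb"))[2],u,v) for f,u,v in(("w1",131.7,266.9),("wrist2",177.5,154.7))]
M=[np.eye(3)-np.outer(q,q)/(q@q) for o,q in A];print("tri",np.linalg.solve(sum(M),sum(m@o for m,(o,q) in zip(M,A))).round(4))
ci=camera_info("side");b=onplane(ci,279.5,225.8,.055);p=onplane(ci,280.55,220.8,.066);R=Ro.from_euler("xyz",ci["rotation"]).as_matrix()
print(b,p,"lateral mm",R[:,0]@(p-b)*1e3,R[:,0].round(2))
E
python3 n.py .5845 -.0535 .217
```

```text
w1 [ 0.5825 -0.0523  0.055 ]
wrist2 [ 0.5831 -0.0525  0.055 ]
tri [ 0.583  -0.053   0.0537]
[ 0.58331917 -0.05190973  0.055     ] [ 0.59061446 -0.06091296  0.066     ] lateral mm 3.1992746102399714 [-0.59 -0.81  0.02]
5.2 [ 0.5841 -0.0544  0.2169] [3.139 0.    1.969] [0.2 2.9 7. ] [ 0.63 -0.05 -1.56] 0.042741493466832314 61.63147833198309
tool shift mm [ 0.7  0.7 -0.1]
0.17193509638357288 -67.56145539208305 tool y angle 22.799231787982364
```

{"fn": "move_arm", "kwargs": {"rows": [[[2,0.3,0],[0,0,0],36],[[0,0,0],[0,0,0],36],[[0,0,0],[0,0,0],85],[[0,0,0],[0,0,0],85],[[0,0,0],[0,0,0],85]]}}

```text
t: 5.7
ee_pos: [0.583, -0.0527, 0.2153]
tcp_rot: [-3.141, -0.0, 1.971]
contact_force: [0.1, -0.5, 0.9]
gripper_width: 0.0835
grip_force: 0.0
```

{"fn": "move_arm", "kwargs": {"rows": [[[0,0,-30],[0,0,0],85],[[0,0,-45],[0,0,0],85],[[0,0,-45],[0,0,0],60],[[0,0,0],[0,0,0],60],[[0,0,0],[0,0,0],60]]}}

```text
t: 6.2
ee_pos: [0.5831, -0.0527, 0.3359]
tcp_rot: [3.141, 0.001, 1.971]
contact_force: [-0.3, 0.2, -0.3]
gripper_width: 0.0599
grip_force: 0.0
```

```bash
python3 n.py .5835 -.0523 .217
python3 - <<'E'
from h import *
import pickle
for n in("wrist","side"):
    ci=camera_info(n);im,d=get_image(n);pickle.dump((im,d,ci),open(n+"4.pkl","wb"));cv2.imwrite(f"pics/{n}4.png",im[...,::-1])
    if n=="wrist":
        P,C,uv=cloud(im,d,ci,0,560,0,420)
        s=(np.hypot(P[:,0]-.5835,P[:,1]+.0523)<.035)&(P[:,2]>.26)&(P[:,2]<.27);print("motor",circ(P[s]))
        r,g,b=C.T;s=(r>140)&(g<60)&(b<60)&(P[:,2]>.15)&(np.hypot(P[:,0]-.566,P[:,1]+.16)<.08);L=P[s];print("lever",len(L),L.mean(0).round(4));
        q=(L-L.mean(0));w,V=np.linalg.eigh(q.T@q);t=q@V[:,2];print(V[:,2],[ (L.mean(0)+V[:,2]*x).round(4).tolist() for x in (t.min(),t.max())])
S=cv2.resize(im[195:235,255:305],None,fx=8,fy=8,interpolation=cv2.INTER_CUBIC)
W=pickle.load(open("wrist4.pkl","rb"))[0]
o=np.zeros((600,800,3),np.uint8);o[:320,:400]=S;o[300:,400:]=cv2.resize(W,(400,300));cv2.imwrite("pics/m4.png",o[...,::-1])
E
```

```text
6.2 [ 0.5831 -0.0527  0.3359] [3.141e+00 1.000e-03 1.971e+00] [-0.3  0.2 -0.3] [ 0.04 -0.01  0.02] 0.059901943145789636 0.0
tool shift mm [  0.3   0.4 118.9]
0.1699433130907785 -67.66585165184529 tool y angle 22.917486681296765
motor (array([ 0.5837, -0.0553,  0.0203,  0.5832, -0.054 ,  0.2642]), 2356)
lever 225 [ 0.5684 -0.163   0.2501]
[-0.29074211  0.8595595  -0.42026955] [[0.5734, -0.1779, 0.2574], [0.5639, -0.1496, 0.2435]]
```

View pics/m4.png

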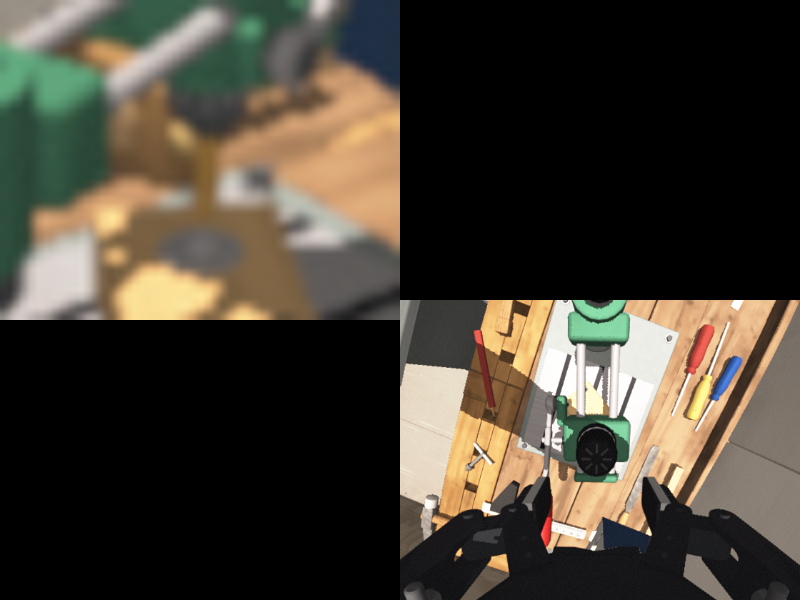

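{"fn": "move_arm", "kwargs": {"rows": [[[-32,-21,0],[0,0,0],52],[[-32,-21,0],[0,0,0],52],[[-32,-21,0],[0,0,0],52],[[0,0,0],[0,0,0.5],52],[[0,0,0],[0,0,0],52]]}}

```text
t: 6.8
ee_pos: [0.5621, -0.1661, 0.334]
tcp_rot: [-3.14, -0.002, 1.96]
contact_force: [0.3, 0.0, -0.5]
gripper_width: 0.0518
grip_force: 0.0
```

```bash
python3 n.py .5622 -.1654 .2327
python3 - <<'E'
from h import *
ci=camera_info("wrist");im,d=get_image("wrist");cv2.imwrite("pics/wrist5.png",im[...,::-1])
P,C,uv=cloud(im,d,ci,0,560,0,420);r,g,b=C.T
s=(r>140)&(g<60)&(b<60)&(P[:,2]>.2)&(np.hypot(P[:,0]-.562,P[:,1]+.165)<.07);L=P[s];dd=np.array([.379,-.925]);n=np.array([-.925,-.379]);q=L[:,:2]-[.5834,-.0537]
print(len(L));a=q@dd;c=q@n
for lo in np.arange(.05,.13,.01):
    k=(a>lo)&(a<lo+.01)
    if k.sum()>3:print(round(lo,3),k.sum(),c[k].min().round(4),c[k].max().round(4),L[k,2].max().round(4))
print(a.min(),a.max())
E
```

```text
6.8 [ 0.5621 -0.1661  0.334 ] [-3.14e+00 -2.00e-03  1.96e+00] [ 0.3  0.  -0.5] [-0.04  0.05  0.01] 0.05184673541374804 0.0
tool shift mm [  0.5   0.6 101.3]
0.2741260194703851 -80.85693380260457 tool y angle 22.31333914843736
216
0.05 94 0.0559 0.069 0.2362
0.06 120 0.0536 0.0674 0.2392
0.05627738698072982 0.07012458136161642
```

View pics/wrist5.png

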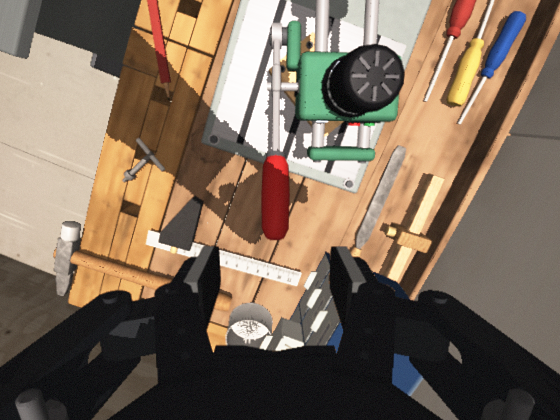

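{"fn": "move_arm", "kwargs": {"rows": [[[0,0,30],[0,0,0],52],[[0,0,35],[0,0,0],52],[[0,0,36],[0,0,0],52],[[0,0,0],[0,0,0],52],[[0,0,0],[0,0,0],52]]}}

```text
t: 7.35
ee_pos: [0.5627, -0.165, 0.2351]
tcp_rot: [-3.141, -0.0, 1.963]
contact_force: [0.5, -1.2, 0.7]
gripper_width: 0.052
grip_force: 0.0
```

{"fn": "move_arm", "kwargs": {"rows": [[[0,0,0],[0,0,0],14],[[0,0,0],[0,0,0],14],[[0,0,0],[0,0,0],14],[[0,0,0],[0,0,0],14],[[0,0,0],[0,0,0],14]], "newtons": 40}}

```text
t: 7.85
ee_pos: [0.5629, -0.1662, 0.2355]
tcp_rot: [3.14, 0.002, 1.962]
contact_force: [2.0, -3.1, 5.7]
gripper_width: 0.0196
grip_force: 39.6
```

```bash
python3 n.py .5622 -.1654 .2327
python3 - <<'E'
from h import *
ci=camera_info("wrist");im,d=get_image("wrist");cv2.imwrite("pics/wrist6.png",im[...,::-1])
P,C,uv=cloud(im,d,ci,0,560,0,420)
s=(np.hypot(P[:,0]-.5835,P[:,1]+.0523)<.035)&(P[:,2]>.26)&(P[:,2]<.27);print("motor",circ(P[s]) if s.sum()>9 else 0)
# arc waypoints -> tool steps
p0=.5;rho=.160
for f in np.arange(0,.73,.06):
    print(f.round(2),"fwd",round((np.cos(.5-f)-np.cos(.5))*rho*1e3,1),"down",round((np.sin(.5)-np.sin(.5-f))*rho*1e3,1))
E
```

```text
7.85 [ 0.5629 -0.1662  0.2355] [3.140e+00 2.000e-03 1.962e+00] [ 2.  -3.1  5.7] [-0.52 -0.26  0.02] 0.019554526256570323 39.587967149345786
tool shift mm [ 1.  -0.4  2.8]
0.2743001422916059 -80.68524289410975 tool y angle 22.393770135887813
motor (array([ 0.5841, -0.0565,  0.0203,  0.5833, -0.0589,  0.2644]), 9476)
0.0 fwd 0.0 down 0.0
0.06 fwd 4.3 down 8.6
0.12 fwd 8.2 down 17.4
0.18 fwd 11.5 down 26.4
0.24 fwd 14.2 down 35.6
0.3 fwd 16.4 down 44.9
0.36 fwd 18.0 down 54.4
0.42 fwd 19.1 down 63.9
0.48 fwd 19.6 down 73.5
0.54 fwd 19.5 down 83.1
0.6 fwd 18.8 down 92.7
0.66 fwd 17.5 down 102.2
0.72 fwd 15.7 down 111.6
```

```bash
cat > pin.py <<'E'
from h import *
import pickle,sys
def pin(im,ci):
    hsv=cv2.cvtColor(im,cv2.COLOR_RGB2HSV).astype(int);o=[]
    for v in range(214,221):
        row=hsv[v,272:290];m=(row[:,1]>110)&(row[:,2]<190)
        o.append((v,(np.where(m)[0]+272).tolist()))
    m=np.zeros(im.shape[:2],np.uint8);m[221:232,270:292]=hsv[221:232,270:292,1]<70
    k,l,st,ce=cv2.connectedComponentsWithStats(m);i=1+np.argmax(st[1:,4]);return o,ce[i].round(2),st[i]
E
python3 - <<'E'
from pin import *
im,d=get_image("side");ci=camera_info("side");pickle.dump((im,d,ci),open("side6.pkl","wb"))
for f in("side4","side6"):
    a=pickle.load(open(f+".pkl","rb"));o,c,s=pin(a[0],a[2]);print(f,c,s);[print(x) for x in o]
for f in("wrist2","wrist4"):
    im,d,ci=pickle.load(open(f+".pkl","rb"));P,C,uv=cloud(im,d,ci,0,560,0,420)
    c=(.6445,.0628) if f=="wrist2" else (.5835,-.0535)
    s=(np.hypot(P[:,0]-c[0],P[:,1]-c[1])<.022)&(P[:,2]>.2635)&(P[:,2]<.269);print(f,circ(P[s]))
ci=camera_info("wrist");im,d=get_image("wrist");P,C,uv=cloud(im,d,ci,0,560,0,420)
s=(np.hypot(P[:,0]-c[0],P[:,1]-c[1])<.022)&(P[:,2]>.2635)&(P[:,2]<.269);print("now",circ(P[s]))
E
```

```text
side4 [279.58 225.96] [275 224  10   5  45]
(214, [272, 273, 274, 275, 276, 277, 278, 279, 280, 281, 282, 283, 284, 285, 286, 287, 288, 289])
(215, [272, 273, 274, 275, 276, 277, 278, 279, 280, 281, 282, 283])
(216, [272, 273, 274, 275, 276, 277, 278, 279, 280, 281])
(217, [272, 273, 274, 275, 276, 277, 278, 279, 280, 281])
(218, [273, 274, 275, 279, 280, 281])
(219, [280, 281])
(220, [272, 273, 280, 281])
side6 [279.58 225.96] [275 224  10   5  45]
(214, [272, 273, 274, 275, 276, 277, 278, 279, 280, 281, 282, 283, 284, 285, 286, 287, 288, 289])
(215, [272, 273, 274, 275, 276, 277, 278, 279, 280, 281, 282, 283])
(216, [272, 273, 274, 275, 276, 277, 278, 279, 280, 281])
(217, [272, 273, 274, 275, 276, 277, 278, 279, 280, 281])
(218, [273, 274, 279, 280])
(219, [280])
(220, [273, 280, 281])
wrist2 (array([0.6455, 0.0624, 0.0189, 0.6455, 0.0626, 0.2647]), 1985)
wrist4 (array([ 0.5836, -0.0551,  0.0189,  0.5836, -0.0549,  0.2647]), 1843)
now (array([ 0.5837, -0.0564,  0.0194,  0.5843, -0.0577,  0.2648]), 7783)
```

{"fn": "move_arm", "kwargs": {"rows": [[[-4.3,0,8.6],[0,0,0],14],[[-3.9,0,8.8],[0,0,0],14],[[-3.3,0,9],[0,0,0],14],[[0,0,0],[0,0,0],14],[[0,0,0],[0,0,0],14]]}}

```text
t: 8.5
ee_pos: [0.5672, -0.177, 0.2088]
tcp_rot: [3.14, 0.002, 1.961]
contact_force: [0.3, -4.4, 6.2]
gripper_width: 0.0196
grip_force: 39.4
```

```bash
cat > lev.py <<'E'
from h import *
import pickle
ci=camera_info("wrist");im,d=get_image("wrist");P,C,uv=cloud(im,d,ci,0,560,0,420);r,g,b=C.T
c=(.5835,-.0535)
s=(np.hypot(P[:,0]-c[0],P[:,1]-c[1])<.024)&(P[:,2]>.2635)&(P[:,2]<.269);print("motor",circ(P[s]))
dd=np.array([.379,-.925]);n=np.array([-.925,-.379]);q=P[:,:2]-c;a=q@dd;k=q@n
s=(abs(k-.062)<.016)&(a>-.04)&(a<.14)&(P[:,2]>.1)&(P[:,2]<.27);a,k,z=a[s],k[s],P[s][:,2];red=(r>130)&(g<70)&(b<70);rd=red[s]
for lo in np.arange(-.03,.09,.01):
    j=(a>lo)&(a<lo+.01)
    if j.sum()>5:print(round(lo,2),j.sum(),rd[j].sum(),np.percentile(z[j],97).round(4))
E
python3 n.py .5622 -.1654 .2327; python3 lev.py
```

```text
8.5 [ 0.5672 -0.177   0.2088] [3.140e+00 2.000e-03 1.961e+00] [ 0.3 -4.4  6.2] [-0.38 -0.01 -0.06] 0.019594939623171454 39.42794008842611
tool shift mm [ 12.5  -0.2 -23.9]
0.28563764712790085 -80.18612911219952 tool y angle 22.37052206418666
motor (array([ 0.5866, -0.0664,  0.0151,  0.5879, -0.0676,  0.2647]), 3153)
-0.02 298 0 0.1874
-0.01 451 0 0.191
0.0 786 0 0.1941
0.01 334 0 0.1948
0.02 286 0 0.1979
0.03 311 0 0.2008
0.04 298 0 0.2044
0.05 298 0 0.2076
0.06 734 56 0.2141
0.07 1044 92 0.2179
0.08 1096 223 0.2215
```

{"fn": "move_arm", "kwargs": {"rows": [[[-3.5,0,9.3],[0,0,0],14],[[-1.8,0,9.4],[0,0,0],14],[[-1.2,0,9.5],[0,0,0],14],[[0,0,0],[0,0,0],14],[[0,0,0],[0,0,0],14]]}}

```text
t: 9.05
ee_pos: [0.5697, -0.183, 0.1807]
tcp_rot: [3.14, 0.002, 1.961]
contact_force: [1.3, -3.7, 6.5]
gripper_width: 0.0189
grip_force: 38.9
```

```bash
python3 n.py .5622 -.1654 .2327; python3 lev.py
python3 - <<'E'
from pin import *
im,d=get_image("side");ci=camera_info("side");o,c,s=pin(im,ci);print(c,s);[print(x) for x in o[-4:]]
E
```

```text
9.05 [ 0.5697 -0.183   0.1807] [3.140e+00 2.000e-03 1.961e+00] [ 1.3 -3.7  6.5] [-0.47 -0.11 -0.09] 0.018912790877194132 38.94177863840014
tool shift mm [ 19.1  -0.2 -52.1]
0.29207084061752864 -79.89950162017858 tool y angle 22.36932129115145
motor (array([ 0.,  0.,  0., nan, nan, nan]), 0)
-0.01 55 0 0.1777
0.0 998 0 0.1841
0.01 481 0 0.1848
0.02 378 0 0.1842
0.03 359 0 0.1853
0.04 349 0 0.1867
0.05 344 0 0.1878
0.06 486 0 0.1909
0.07 1047 123 0.1941
0.08 1091 81 0.1958
[279.7  226.24] [275 224  10   5  33]
(217, [272, 273, 274, 275, 276, 277, 278, 279, 280])
(218, [273, 274, 275, 279, 280])
(219, [279, 280])
(220, [272, 273, 279, 280, 281])h.py:19: RuntimeWarning: Mean of empty slice.
  (x,y),r=cv2.minEnclosingCircle(P[:,:2].astype(np.float32));return np.round([x,y,r,*P.mean(0)],4),len(P)
  ret = um.true_divide(
```

{"fn": "move_arm", "kwargs": {"rows": [[[-1.3,0,9.6],[0,0,0],14],[[-0.4,0,9.6],[0,0,0],14],[[0.2,0,9.6],[0,0,0],14],[[0,0,0],[0,0,0],14],[[0,0,0],[0,0,0],14]]}}

```text
t: 9.65
ee_pos: [0.5703, -0.1844, 0.1518]
tcp_rot: [3.14, 0.002, 1.961]
contact_force: [1.5, -4.1, 4.9]
gripper_width: 0.0198
grip_force: 39.1
```

```bash
sed -i 's/^s=(np.hypot.*motor.*$//' lev.py; python3 n.py .5622 -.1654 .2327; python3 lev.py
python3 - <<'E'
from pin import *
im,d=get_image("side");ci=camera_info("side");o,c,s=pin(im,ci);print(c,s);[print(x) for x in o[-4:]]
E
```

```text
9.65 [ 0.5703 -0.1844  0.1518] [3.140e+00 2.000e-03 1.961e+00] [ 1.5 -4.1  4.9] [-0.48 -0.04 -0.12] 0.01976908536279445 39.0584784722887
tool shift mm [ 20.5  -0.1 -80.9]
0.29351612353365075 -79.83677228653907 tool y angle 22.374070305744496
0.0 48 0 0.1746
0.01 681 0 0.1748
0.02 498 0 0.1716
0.03 482 0 0.171
0.04 445 0 0.1702
0.05 412 0 0.1699
0.06 569 0 0.17
0.07 1100 14 0.1717
0.08 1113 0 0.172
[279.63 226.3 ] [275 224  10   5  30]
(217, [272, 273, 274, 275])
(218, [273, 274, 275])
(219, [280])
(220, [272, 273, 279, 280])
```

{"fn": "move_arm", "kwargs": {"rows": [[[0.8,0,9.6],[0,0,0],14],[[1.2,0,9.4],[0,0,0],14],[[0.8,0,5],[0,0,0],14],[[0,0,0],[0,0,0],14],[[0,0,0],[0,0,0],14]]}}

```text
t: 10.25
ee_pos: [0.5695, -0.1819, 0.128]
tcp_rot: [3.14, 0.002, 1.961]
contact_force: [2.5, -5.0, 5.5]
gripper_width: 0.019
grip_force: 39.6
```

```bash
python3 n.py .5622 -.1654 .2327; python3 lev.py
python3 - <<'E'
from pin import *
im,d=get_image("side");ci=camera_info("side");pickle.dump((im,d,ci),open("side9.pkl","wb"));o,c,s=pin(im,ci);print(c,s);[print(x) for x in o[-4:]]
# chuck lower edge: dark column above the bush
for f in("side4","side9"):
    g=cv2.cvtColor(pickle.load(open(f+".pkl","rb"))[0],cv2.COLOR_RGB2GRAY);print(f,g[200:230,278:283].mean(1).round().astype(int).tolist())
E
```

```text
10.25 [ 0.5695 -0.1819  0.128 ] [3.140e+00 2.000e-03 1.961e+00] [ 2.5 -5.   5.5] [-0.54 -0.2  -0.1 ] 0.019001639925273893 39.574670402216725
tool shift mm [  17.8   -0.3 -104.8]
0.290859943418433 -79.91026475595932 tool y angle 22.379482163114673
0.01 747 0 0.166
0.02 656 0 0.1613
0.03 560 0 0.1594
0.04 507 0 0.1572
0.05 443 0 0.1553
0.06 784 0 0.1533
0.07 1203 1 0.1534
0.08 1115 0 0.1526
[279.53 226.33] [275 224  10   5  30]
(217, [272, 273, 274])
(218, [273, 274])
(219, [])
(220, [272, 273])
side4 [120, 94, 78, 70, 69, 72, 70, 68, 65, 61, 63, 81, 102, 111, 107, 102, 102, 105, 116, 127, 120, 104, 101, 99, 98, 100, 100, 96, 103, 136]
side9 [109, 87, 73, 66, 65, 68, 80, 94, 98, 98, 91, 74, 60, 62, 65, 66, 66, 64, 58, 54, 60, 79, 92, 92, 91, 89, 90, 90, 97, 127]
```

Run:
```python
from h import *
ci=camera_info("side");R=Ro.from_euler("xyz",ci["rotation"]).as_matrix()
def pr(P):
    q=R.T@(np.array(P)-ci["position"]);x,y=q[0]/-q[2],-q[1]/-q[2];k=1+ci["k1"]*(x*x+y*y);K=np.array(ci["K"]);return K[0,0]*x*k+K[0,2],K[1,1]*y*k+K[1,2]
print(pr([.583,-.053,.104]),[ (z,round(pr([.583,-.053,.104-z])[1]-pr([.583,-.053,.104])[1],2)) for z in(.026,.028,.03,.031,.033)])
im,d=get_image("wrist")
P,C,uv=cloud(im,d,camera_info("wrist"),0,560,0,420);q=P[:,:2]-[.5835,-.0535];a=q@[.379,-.925];k=q@[-.925,-.379]
for w in(.004,.006):
    b=[];
    for lo in np.arange(.015,.055,.004):
        j=(a>lo)&(a<lo+.004)&(abs(k-.062)<.014)&(P[:,2]>.12)&(P[:,2]<.19)
        if j.sum()>20:b.append((lo+.002,np.percentile(P[j,2],90)))
    b=np.array(b);print(np.polyfit(b[:,0],b[:,1],1))
```

```text
(np.float64(280.22250397660696), np.float64(211.11812690857917)) [(0.026, np.float64(7.81)), (0.028, np.float64(8.41)), (0.03, np.float64(9.0)), (0.031, np.float64(9.3)), (0.033, np.float64(9.89))]
[-0.2285643   0.16680557]
[-0.2285643   0.16680557]
```

```bash
python3 -c "
from cell import bot
print(bot.finish_job())"
```

```text
the job is handed in; nothing more can be done
None
```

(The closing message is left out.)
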